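# Dose the stain flask with thinner and hold it in the touch mixer

### The job

Give the round flask under the dispenser's spout a full stroke of thinner: push the pump cap all the way down, then let it come right back up. Then take the flask out from under the spout, keeping it upright, seat it in the mixer's sprung ring cradle and press it down nearly to the stop, without forcing the glass; the mixer only runs while the cradle is pressed, so finish still holding the flask down there with the gripper. Leave everything else on the bench where it is.

Things in the scene. Friction and masses are not known exactly. Their poses are not given: they have to be found in the camera images.
- flask: Round flat-bottomed amber glass flask, 0.13 to 0.21 kg, 120 mm tall: ball 70 mm across (its centre 31 mm up), flat foot 32 mm across, straight neck 28 mm across from 64 to 116 mm up, lip 33 mm across at the open mouth. At the start it stands on the bench, mouth under the spout. Origin: centre of the underside; z up the neck.
- flask_mouth (a point): Centre of the flask's mouth, 120 mm above its underside.
- dispenser: Pump dispenser fixed to the bench: aluminium bottle 86 mm across on a 124 x 104 mm steel plate, black collar up to 150 mm, sprung black mushroom cap on top. A steel tube 7 mm thick leaves the collar along the dispenser's own -x, level at 134.5 to 141.5 mm above the bench, to its turned-down tip 97 mm from the axis; it does not move. Origin: on the axis, at bench height.
- spout_tip (a point): Lower end of the dispenser's tube, 129 mm above the bench, 9 mm above the flask's lip. The tube lies over the flask: draw the flask out sideways (away from the dispenser, about 60 mm) before lifting it. A gripper from above that closes across the tube's direction has the tube between its fingers.
- pump_cap (a joint): Travel of the pump cap: 0 up, 0.020 m fully down. Spring: 3 N to start it, 8 N fully down; it returns by itself.
- pump_top (a point): Centre of the pump cap's flat top, 38 mm across, 190 mm above the bench when up; it is pushed straight down.
- mixer: Touch-operated mixer fixed to the bench: grey housing 158 x 128 mm, 111 mm high, the sloping panel with knob and switch facing its own -x. On its top, 18 mm to +x of its origin, is the sprung ring cradle. Origin: centre of the underside.
- cradle_rim (a point): Centre of the rim of the cradle, a black rubber ring cup (70 mm outside, 56 mm inside at the rim, 20 mm deep), rim 160 mm above the bench when up; it moves with the cradle. The flask's ball rests in the ring, its underside then 9 to 10 mm below the rim.
- cradle (a joint): Travel of the cradle: 0 up, 0.012 m at its stop. Spring: 4 N to start it, 10 N at 8 mm, 12.6 N at the stop; it slides straight down and comes up again when let go.
- conical_flask: Bystander: conical amber flask, 64 mm across at the foot, 90 mm tall. Origin: centre of the underside.
- stain_bottle: Bystander: small capped stain bottle, 42 mm across, 115 mm tall. Origin: centre of the underside.
- stain_jar: Bystander: amber jar with a steel lid, 68 mm across, 75 mm tall. Origin: centre of the underside.
- brush: Bystander: brush 190 mm long lying along its own x, about 20 mm high. Origin: its middle, on the bench.
- sanding_block: Bystander: cork sanding block 100 x 62 x 35 mm. Origin: centre of the underside.
- pine_tray: Bystander: open pine tray 100 x 230 x 55 mm. Origin: centre of the underside.
- bird_box: Bystander: unfinished pine bird box lying on its back, 150 x 120 x 90 mm, with a round hole in the upper face. Origin: centre of the underside.

How it is judged:
On the way, in this order (a step that is already met when the one before it is completed fails the run):
1. the pump cap is pushed all the way down (at least 17 of 20 mm) with the flask's mouth under the spout (within 14 mm) (value of joint pump_cap above 0.017 m and horizontal distance between flask_mouth and spout_tip below 0.014 m and angle between flask's own z axis and vertical below 0.1 rad), for 0.1 s.
2. the pump cap has come back up, the flask still standing under the spout (within 14 mm) (value of joint pump_cap below 0.003 m and horizontal distance between flask_mouth and spout_tip below 0.014 m and height (world z) of flask below 0.01 m), for 0.1 s.
3. the flask is seated upright in the cradle and pressed down at least 8 of 12 mm (value of joint cradle above 0.008 m and horizontal distance between flask and cradle_rim below 0.008 m and z of flask in the frame of cradle_rim below -0.004 m and angle between flask's own z axis and vertical below 0.17 rad and contact force between the fingers and flask above 2 N and contact force between flask and mixer above 6 N and contact force between the arm and mixer below 0.5 N), for 0.5 s.
At the end, for the whole second after the job is handed in: The gripper holds the flask (2 N or more) seated in the cradle: underside 4 mm or more below the rim, axis within 8 mm of the cradle's, within 10 degrees of upright; the flask alone presses the cradle down at least 8 of its 12 mm, the arm not touching the mixer; the pump cap is up (all of step 3 and value of joint pump_cap below 0.003 m); the arm keeps its last pose, push and grip.
It fails at once if the pump is worked with no flask mouth under the spout (within 14 mm) (value of joint pump_cap above 0.008 m and not (horizontal distance between flask_mouth and spout_tip below 0.014 m)).
It fails at once if the flask is tipped past 30 degrees and spills (angle between flask's own z axis and vertical above 0.52 rad).
It fails at once if the flask is forced into the cradle with more than 60 N (contact force between flask and mixer above 60 N).
It fails at once if a bystander is knocked or moved by more than 30 mm (distance of any of conical_flask, stain_bottle, stain_jar, brush, sanding_block, pine_tray, bird_box from where it was at the start of the episode above 0.03 m).
It also fails if it takes over 54 s, if anything falls off the work surface, if the arm or the gripper's body presses on something with over 40 N, if the wrist force passes 120 N, or if a joint passes its speed limit or range.

### The arm

A 6-joint arm with a two-finger parallel gripper is mounted at the origin on the work surface. World frame = base frame: x ahead of the robot, y to its left, z up, the work surface at z = 0. Lengths are in m, angles in rad, forces in N, time in s.
With the tool pointing down it reaches from about 0.225 to 0.875 m from the base axis. Payload 3.4 kg.
Tool frame: the origin (TCP) lies on the centre line of the jaws, within the pads' length; the fingertips stand 14 mm ahead of it and the grasp point (between the pads) lies 5 mm behind it (arm.tip_extent is the z of the fingertips in the tool frame, in m); z points along the fingers, y is the line along which they close (so a half turn about z gives the same grasp; the last joint's range is limited). The gripper opens to 85 mm and grips with 20 to 120 N. Pads are 22 mm wide; open, the fingers measure 114 mm over their backs; the gripper's body (76 mm by 85 mm) begins 54 mm behind the grasp point. The pads swing forward as they close: fully open they stand 13 mm farther back than shut.
Start: joints at [1.17, 0.276, 1.505, -0, 1.361, -0.121], TCP at [0.159, 0.553, 0.245] pointing down, gripper open.
Joint ranges: [-2.89, 2.89], [-0.75, 2.08], [0.22, 2.7], [-1.18, 4.32], [0.11, 2.71], [-2.7, 2.7]. Speed limits (rad/s): [2.57, 2.57, 3.14, 3.14, 3.14, 3.14].

### API

Orientations are given as a rotation vector (axis times angle).
In Python, from rig import arm gives the robot as it stands. The module is installed in compiled form; this text tells all that it offers.
- The arm moves only by the tool play_rows, never from a script. Its argument "rows" is a list of rows, each an object with "xyz": the shift along the tool's x, y, z in m, a list of three; "rotation": the turn, a rotation vector about the tool's x, y, z in degrees, a list of three; "claw": the finger opening in m, from 0 to 0.0854. A call has 1 to 12 rows; each row shifts and turns the commanded pose from where the row before left it, along the tool's axes as they then stand; what a row does not reach is not made up. A row lasts 1/12 s, in which the tool goes at most 41.7 mm and 7.16 degrees, less where a joint would pass 70% of its speed; a pose out of reach is approached as far as the arm can. A call is refused whole if a number of a shift passes 0.0417 or a number of a turn 7.16, either way. A call with a gripper value outside its range is refused whole. The fingers move at their own pace and stop on an object; "grip_force" is the grip in N (left out, the last holds). Time passes only in rows, so rows that do not move let the fingers close. It gives the time, the measured TCP pose, the force, the opening and the grip force at its end, in the units of the state.
- arm.observe(): the state, without advancing time (a new reading comes with each control period).
- arm.capture(name): name is "scene" or "side" or "wrist"; returns the picture (400x640x3 uint8, red, green, blue); there is no depth.
- arm.camera_info(name): a dict with "fx", "fy", "cx", "cy" (pixels), "R" (3x3) and "t" (3): a world point X has camera coordinates R X + t; the wrist camera has in their place "T_tool_cam" (4x4, takes a point from camera to tool coordinates, whose origin is the TCP and whose axes are the flange's). Camera axes: x right, y down, z forward; pixel columns grow to the right and rows downward; lengths in m; the calibration is good to about 2 mm. The wrist camera is an equidistant fisheye: a pixel r from the principal point sees the ray r / f radians off the axis. A picture is of the moment at which its call begins: read the wrist's pose just before it. camera_info takes no time and is no camera call.
- arm.close_job(): hands the job in; it is judged then, once.
Trained networks look in the newest picture that a camera, given by its name, has taken for a name from the list of things; names that differ only in an ending like _2 or _b are one class to them, and where a whole thing is asked for, a point or a joint stands for the part that bears it (a point fixed in the world has none). Each returns a list of dicts, best first, with "conf" (0 to 1); they miss things now and then, are a little off and sometimes report something else, mostly with a low value. They report only what shows in the picture. A call takes as long as a camera call.
- arm.find_in(camera, thing): "centre" ([x, y, z] in m, in world coordinates, good to about 4 mm: the middle of the surface that is visible of it).
- arm.masks_of(camera, thing): "region" (400x640 bool, what is visible of it).
- arm.pinpoint(camera, thing): "centre" ([x, y, z] in m, in world coordinates, good to about 4 mm: a listed point, or the origin of a listed thing).
The state is a dict: "clock": time; "joints": joint angles; "qd": joint speeds; "joint_efforts": joint torques, N m; "ee_pos": TCP position; "tcp_rot": TCP orientation; "contact_force": force on the tool from outside, world axes, zero at the start; "torque": the same for the moment, N m; "grip_width": opening from 0.0 (shut) to 1.0 (fully open); "grip_force": force on a finger pad.
Only numpy, scipy, OpenCV 4.12 (cv2) and the standard library are available. Lean on these libraries where they do the work, as an engineer would, in place of code of your own. Each camera call takes 0.05 s, during which the arm holds its last target. There are 200 camera calls.

## Working session

There is one attempt and no reset: what is moved stays moved. The work goes in short steps, Python scripts to look and compute and a tool call to move; the robot and the scene stay as the last step left them, time stands still between calls to the robot, and variables do not carry over. Pictures are saved under pics/ and viewed, at most 10 in all, crops included, and the job is handed in when it is done.

Besides the shell and the picture viewer there is one more tool, called after "Request:" in YAML: its name, and indented under it one key for each argument. play_rows: Moves the arm, as the interface text tells. Its arguments: {"type":"object","properties":{"rows":{"type":"array","items":{"type":"object","properties":{"xyz":{"type":"array","items":{"type":"number"}},"rotation":{"type":"array","items":{"type":"number"}},"claw":{"type":"number"}}}},"grip_force":{"type":"number"}},"required":["rows"]}

```bash
mkdir -p pics; python3 - <<'E'
from rig import arm
import cv2, numpy as np
s=arm.observe(); print({k:np.round(v,3).tolist() for k,v in s.items()}, arm.tip_extent)
ims=[]
for c in ("scene","side"):
    im=arm.capture(c); ims.append(im)
    i=arm.camera_info(c); print(c,-np.array(i["R"]).T@np.array(i["t"]))
    for t in "flask flask_mouth dispenser spout_tip pump_top mixer cradle_rim conical_flask stain_bottle stain_jar brush sanding_block pine_tray bird_box".split():
        r=arm.pinpoint(c,t); print(c,t,[(np.round(d["centre"],3).tolist(),round(d["conf"],2)) for d in r[:2]])
    cv2.imwrite(f"pics/{c}0.png",im[:,:,::-1])
E
```

```text
{'clock': 0.0, 'joints': [1.17, 0.277, 1.506, -0.0, 1.361, -0.121], 'qd': [-0.001, 0.0, 0.0, 0.001, 0.001, -0.001], 'joint_efforts': [0.0, -41.676, -24.581, 0.0, 0.011, -0.0], 'ee_pos': [0.159, 0.552, 0.244], 'tcp_rot': [-0.438, -3.11, 0.003], 'contact_force': [0.018, 0.476, -0.466], 'torque': [-0.003, -0.003, 0.013], 'grip_force': 0.0, 'grip_width': 1.0} 0.014
scene [ 1.00082959 -0.45535224  1.0625266 ]
scene flask [([0.551, 0.124, 0.002], 0.71), ([0.745, -0.218, -0.001], 0.47)]
scene flask_mouth [([0.553, 0.13, 0.12], 0.79)]
scene dispenser [([0.56, 0.227, 0.0], 0.95), ([0.763, -0.034, 0.004], 0.55)]
scene spout_tip [([0.554, 0.137, 0.123], 0.93)]
scene pump_top [([0.56, 0.228, 0.187], 0.67)]
scene mixer [([0.541, -0.216, 0.002], 0.75), ([0.746, -0.221, -0.004], 0.21)]
scene cradle_rim [([0.559, -0.209, 0.164], 0.91)]
scene conical_flask []
scene stain_bottle [([0.766, -0.033, 0.005], 0.57)]
scene stain_jar [([0.501, 0.442, 0.002], 0.89), ([0.553, 0.131, 0.12], 0.62)]
scene brush [([0.379, 0.003, 0.004], 0.79), ([0.344, -0.242, -0.002], 0.23)]
scene sanding_block [([0.338, 0.262, 0
[... 293 characters left out ...]
2], 0.62)]
side dispenser [([0.561, 0.232, 0.001], 0.61), ([0.496, 0.445, -0.002], 0.46)]
side spout_tip [([0.556, 0.133, 0.132], 0.72)]
side pump_top [([0.562, 0.228, 0.193], 0.59), ([0.542, -0.212, -0.001], 0.19)]
side mixer [([0.54, -0.214, 0.001], 0.67)]
side cradle_rim [([0.553, -0.209, 0.161], 0.97), ([0.382, 0.002, 0.001], 0.59)]
side conical_flask [([0.348, -0.24, 0.0], 0.89)]
side stain_bottle [([0.766, -0.038, -0.002], 0.74)]
side stain_jar [([0.496, 0.445, 0.0], 0.64)]
side brush [([0.381, 0.004, 0.0], 0.64)]
side sanding_block [([0.341, 0.263, 0.003], 0.84)]
side pine_tray [([0.748, -0.214, -0.001], 0.9)]
side bird_box [([0.745, -0.216, 0.0], 0.68), ([0.746, 0.266, 0.002], 0.66)]
```

View pics/scene0.png

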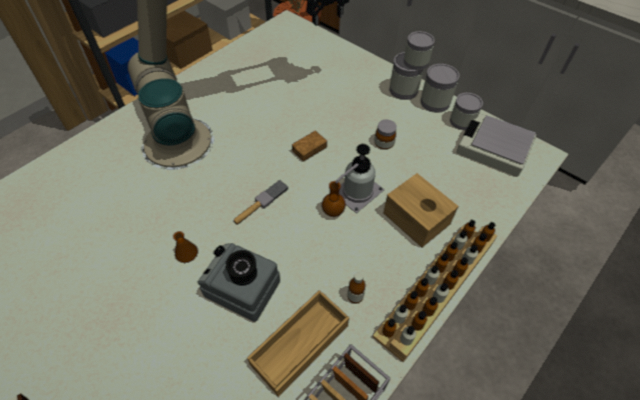

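View pics/side0.png

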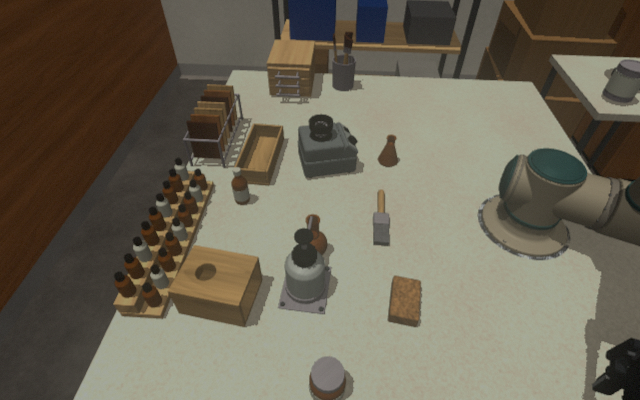

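The flask's amber ball is at about (333,203) in the scene view. The dispenser is right behind it, with the cap at (363,152), and the cradle ring is at (241,266). The network points agree with both pictures and with the given sizes. I'll turn the tool so its axes line up with the world and shut the fingers for the pump push.

Request:
play_rows:
  rows:
    - {"rotation": [0,0,7.1],"claw": 0}
    - {"rotation": [0,0,7.1],"claw": 0}
    - {"rotation": [0,0,7.1],"claw": 0}
    - {"rotation": [0,0,7.1],"claw": 0}
    - {"rotation": [0,0,7.1],"claw": 0}
    - {"rotation": [0,0,7.1],"claw": 0}
    - {"rotation": [0,0,7.1],"claw": 0}
    - {"rotation": [0,0,7.1],"claw": 0}
    - {"rotation": [0,0,7.1],"claw": 0}
    - {"rotation": [0,0,7.1],"claw": 0}
    - {"rotation": [0,0,3.0],"claw": 0}
    - {"claw": 0}

```text
validation failed for argument at $.ro...
```

Request:
play_rows:
  rows:
    - {"xyz": [0,0,0],"rotation": [0,0,7.1],"claw": 0}
    - {"xyz": [0,0,0],"rotation": [0,0,7.1],"claw": 0}
    - {"xyz": [0,0,0],"rotation": [0,0,7.1],"claw": 0}
    - {"xyz": [0,0,0],"rotation": [0,0,7.1],"claw": 0}
    - {"xyz": [0,0,0],"rotation": [0,0,7.1],"claw": 0}
    - {"xyz": [0,0,0],"rotation": [0,0,7.1],"claw": 0}
    - {"xyz": [0,0,0],"rotation": [0,0,7.1],"claw": 0}
    - {"xyz": [0,0,0],"rotation": [0,0,7.1],"claw": 0}
    - {"xyz": [0,0,0],"rotation": [0,0,7.1],"claw": 0}
    - {"xyz": [0,0,0],"rotation": [0,0,7.1],"claw": 0}
    - {"xyz": [0,0,0],"rotation": [0,0,3.0],"claw": 0}
    - {"xyz": [0,0,0],"rotation": [0,0,0],"claw": 0}

```text
clock: 2.5
ee_pos: [0.1589, 0.5527, 0.2453]
tcp_rot: [-2.223, -2.22, -0.0]
contact_force: [-0.6, -0.1, -0.1]
grip_width: 0.0
grip_force: 0.0
```

Request:
play_rows:
  rows:
    - {"xyz": [-0.02,0.025,0],"rotation": [0,0,0],"claw": 0}
    - {"xyz": [-0.025,0.031,0],"rotation": [0,0,0],"claw": 0}
    - {"xyz": [-0.025,0.031,0],"rotation": [0,0,0],"claw": 0}
    - {"xyz": [-0.025,0.031,0],"rotation": [0,0,0],"claw": 0}
    - {"xyz": [-0.025,0.031,0],"rotation": [0,0,0],"claw": 0}
    - {"xyz": [-0.025,0.031,0],"rotation": [0,0,0],"claw": 0}
    - {"xyz": [-0.025,0.031,0],"rotation": [0,0,0],"claw": 0}
    - {"xyz": [-0.025,0.031,0],"rotation": [0,0,0],"claw": 0}
    - {"xyz": [-0.025,0.031,0],"rotation": [0,0,0],"claw": 0}
    - {"xyz": [-0.025,0.031,0],"rotation": [0,0,0],"claw": 0}
    - {"xyz": [-0.025,0.031,0],"rotation": [0,0,0],"claw": 0}
    - {"xyz": [-0.025,0.031,0],"rotation": [0,0,0],"claw": 0}

```text
clock: 3.5
ee_pos: [0.526, 0.2559, 0.2455]
tcp_rot: [-2.22, -2.223, -0.001]
contact_force: [0.2, 0.6, -0.2]
grip_width: 0.0
grip_force: 0.0
```

Request:
play_rows:
  rows:
    - {"xyz": [-0.014,0.018,0],"rotation": [0,0,0],"claw": 0}
    - {"xyz": [-0.014,0.018,0],"rotation": [0,0,0],"claw": 0}
    - {"xyz": [0,0,0.01],"rotation": [0,0,0],"claw": 0}
    - {"xyz": [0,0,0.01],"rotation": [0,0,0],"claw": 0}
    - {"xyz": [0,0,0.01],"rotation": [0,0,0],"claw": 0}
    - {"xyz": [0,0,0],"rotation": [0,0,0],"claw": 0}

```text
clock: 4.0
ee_pos: [0.558, 0.2297, 0.2123]
tcp_rot: [-2.218, -2.22, 0.008]
contact_force: [0.1, 0.3, 0.0]
grip_width: -0.002
grip_force: 0.0
```

```bash
python3 - <<'E'
from rig import arm
import cv2, numpy as np
s=arm.observe(); print(s["ee_pos"],s["tcp_rot"],s["contact_force"])
for c in ("wrist","scene","side"):
    im=arm.capture(c); cv2.imwrite(f"pics/{c}1.png",im[:,:,::-1])
    for t in "flask flask_mouth dispenser spout_tip pump_top cradle_rim mixer".split():
        r=arm.pinpoint(c,t); print(c,t,[(np.round(d["centre"],4).tolist(),round(d["conf"],2)) for d in r[:1]])
E
```

```text
[0.55800509 0.2296994  0.21232116] [-2.2179699  -2.22006188  0.00779723] [0.11763162 0.31584235 0.03170965]
wrist flask []
wrist flask_mouth []
wrist dispenser [([0.5593, 0.2311, 0.0002], 0.77)]
wrist spout_tip []
wrist pump_top [([0.5633, 0.2309, 0.1868], 0.93)]
wrist cradle_rim []
wrist mixer []
scene flask [([0.5534, 0.1281, 0.0017], 0.55)]
scene flask_mouth [([0.5543, 0.1311, 0.1192], 0.61)]
scene dispenser [([0.5599, 0.2281, 0.0001], 0.82)]
scene spout_tip [([0.5524, 0.1362, 0.128], 0.56)]
scene pump_top [([0.7645, -0.0344, 0.0019], 0.54)]
scene cradle_rim [([0.5576, -0.2098, 0.1615], 0.81)]
scene mixer [([0.5391, -0.212, 0.0021], 0.72)]
side flask [([0.5533, 0.1297, -0.0059], 0.61)]
side flask_mouth [([0.5484, 0.1296, 0.122], 0.69)]
side dispenser [([0.5598, 0.2316, 0.0002], 0.55)]
side spout_tip [([0.5546, 0.1336, 0.1271], 0.84)]
side pump_top [([0.765, -0.0351, 0.0003], 0.55)]
side cradle_rim [([0.5547, -0.2083, 0.1613], 0.47)]
side mixer [([0.5387, -0.2129, -0.0019], 0.62)]
```

View pics/wrist1.png

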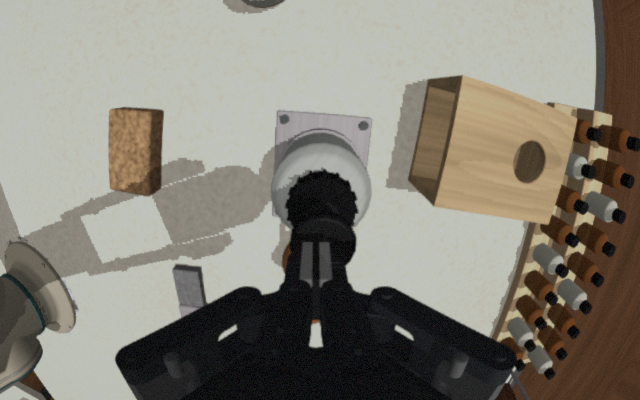

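The wrist view shows the closed fingertips over the black cap at about (325,240), so I'll press down in two stages while watching the force.

Request:
play_rows:
  rows:
    - {"xyz": [0,0.002,0.005],"rotation": [0,0,0],"claw": 0}
    - {"xyz": [0,0,0.004],"rotation": [0,0,0],"claw": 0}
    - {"xyz": [0,0,0.003],"rotation": [0,0,0],"claw": 0}
    - {"xyz": [0,0,0.003],"rotation": [0,0,0],"claw": 0}
    - {"xyz": [0,0,0],"rotation": [0,0,0],"claw": 0}

```text
clock: 5.62
ee_pos: [0.5627, 0.2294, 0.2]
tcp_rot: [2.222, 2.221, 0.0]
contact_force: [0.7, -1.4, 3.9]
grip_width: -0.002
grip_force: 1.9
```

Request:
play_rows:
  rows:
    - {"xyz": [0,0,0.004],"rotation": [0,0,0],"claw": 0}
    - {"xyz": [0,0,0.004],"rotation": [0,0,0],"claw": 0}
    - {"xyz": [0,0,0.003],"rotation": [0,0,0],"claw": 0}
    - {"xyz": [0,0,0.003],"rotation": [0,0,0],"claw": 0}
    - {"xyz": [0,0,0],"rotation": [0,0,0],"claw": 0}
    - {"xyz": [0,0,0],"rotation": [0,0,0],"claw": 0}

```text
clock: 6.12
ee_pos: [0.5628, 0.2294, 0.1869]
tcp_rot: [2.222, 2.22, 0.001]
contact_force: [-1.3, -1.0, 7.2]
grip_width: -0.001
grip_force: 3.5
```

Request:
play_rows:
  rows:
    - {"xyz": [0,0,0.002],"rotation": [0,0,0],"claw": 0}
    - {"xyz": [0,0,0.001],"rotation": [0,0,0],"claw": 0}
    - {"xyz": [0,0,0],"rotation": [0,0,0],"claw": 0}
    - {"xyz": [0,0,0],"rotation": [0,0,0],"claw": 0}
    - {"xyz": [0,0,0],"rotation": [0,0,0],"claw": 0}

```text
clock: 6.53
ee_pos: [0.5628, 0.2294, 0.1842]
tcp_rot: [2.221, 2.22, 0.002]
contact_force: [-2.1, -1.1, 7.8]
grip_width: -0.001
grip_force: 3.8
```

Request:
play_rows:
  rows:
    - {"xyz": [0,0,0.001],"rotation": [0,0,0],"claw": 0}
    - {"xyz": [0,0,0],"rotation": [0,0,0],"claw": 0}
    - {"xyz": [0,0,0],"rotation": [0,0,0],"claw": 0}

```text
clock: 6.78
ee_pos: [0.5628, 0.2294, 0.184]
tcp_rot: [2.221, 2.22, 0.002]
contact_force: [-2.3, -1.4, 11.7]
grip_width: -0.001
grip_force: 5.5
```

Full stroke reached: the force jumped at the stop. I'll let the cap rise, then go up and over to the flask with the fingers open.

Request:
play_rows:
  rows:
    - {"xyz": [0,0,-0.01],"rotation": [0,0,0],"claw": 0}
    - {"xyz": [0,0,-0.015],"rotation": [0,0,0],"claw": 0}
    - {"xyz": [0,0,-0.02],"rotation": [0,0,0],"claw": 0}
    - {"xyz": [0,0,-0.02],"rotation": [0,0,0],"claw": 0.085}
    - {"xyz": [-0.02,-0.002,-0.01],"rotation": [0,0,0],"claw": 0.085}
    - {"xyz": [-0.02,-0.002,0],"rotation": [0,0,0],"claw": 0.085}
    - {"xyz": [-0.02,-0.002,0],"rotation": [0,0,0],"claw": 0.085}
    - {"xyz": [-0.02,-0.002,0],"rotation": [0,0,0],"claw": 0.085}
    - {"xyz": [-0.02,-0.002,0],"rotation": [0,0,0],"claw": 0.085}
    - {"xyz": [0,0,0],"rotation": [0,0,0],"claw": 0.085}
    - {"xyz": [0,0,0],"rotation": [0,0,0],"claw": 0.085}

```text
clock: 7.7
ee_pos: [0.5524, 0.129, 0.2567]
tcp_rot: [-2.223, -2.218, -0.0]
contact_force: [-0.3, 0.4, 0.6]
grip_width: 0.993
grip_force: 0.0
```

```bash
python3 - <<'E'
from rig import arm
import cv2, numpy as np
s=arm.observe(); print(s["ee_pos"],s["tcp_rot"],s["contact_force"])
for c in ("wrist","side"):
    im=arm.capture(c); cv2.imwrite(f"pics/{c}2.png",im[:,:,::-1])
    for t in "flask flask_mouth spout_tip pump_top".split():
        r=arm.pinpoint(c,t); print(c,t,[(np.round(d["centre"],4).tolist(),round(d["conf"],2)) for d in r[:1]])
E
```

```text
[0.55239197 0.12897323 0.25671694] [-2.22345394e+00 -2.21802822e+00 -1.08378164e-05] [-0.29626776  0.36974116  0.57457206]
wrist flask [([0.5522, 0.127, 0.0029], 0.91)]
wrist flask_mouth [([0.5568, 0.1258, 0.1153], 0.69)]
wrist spout_tip [([0.5543, 0.1362, 0.1278], 0.82)]
wrist pump_top [([0.5637, 0.2335, 0.188], 0.98)]
side flask [([0.553, 0.1265, -0.0023], 0.55)]
side flask_mouth [([0.5502, 0.1302, 0.1209], 0.91)]
side spout_tip [([0.5648, 0.2307, 0.1899], 0.74)]
side pump_top [([0.5637, 0.2311, 0.1924], 0.78)]
```

View pics/wrist2.png

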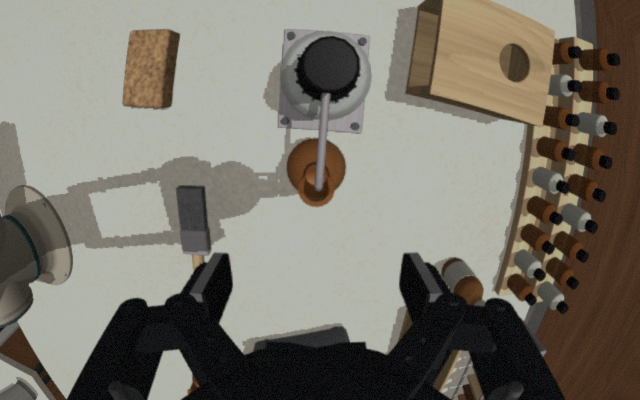

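```bash
python3 - <<'E'
from rig import arm
import numpy as np
print(np.round(arm.camera_info("wrist")["T_tool_cam"],3))
E
```

```text
[[-0.    -0.949 -0.316  0.082]
 [ 1.    -0.    -0.     0.001]
 [ 0.    -0.316  0.949 -0.128]
 [ 0.     0.     0.     1.   ]]
```

The wrist view shows the cap up at (329,68), with the flask mouth at (317,187) under the tube tip. The wrist camera would hang close over the cap, so I'll lean the tool 10° about its closing axis and then descend.

Request:
play_rows:
  rows:
    - {"xyz": [0,0,0],"rotation": [0,5,0],"claw": 0.085}
    - {"xyz": [0,0,0],"rotation": [0,5,0],"claw": 0.085}
    - {"xyz": [-0.0035,0,0.0197],"rotation": [0,0,0],"claw": 0.085}
    - {"xyz": [-0.0035,0,0.0197],"rotation": [0,0,0],"claw": 0.085}
    - {"xyz": [-0.0035,0,0.0197],"rotation": [0,0,0],"claw": 0.085}
    - {"xyz": [-0.0035,0,0.0197],"rotation": [0,0,0],"claw": 0.085}
    - {"xyz": [-0.0035,0,0.0197],"rotation": [0,0,0],"claw": 0.085}
    - {"xyz": [-0.0035,0,0.0197],"rotation": [0,0,0],"claw": 0.085}
    - {"xyz": [0,0,0],"rotation": [0,0,0],"claw": 0.085}

```text
clock: 8.95
ee_pos: [0.5498, 0.1292, 0.1335]
tcp_rot: [-2.128, -2.126, -0.177]
contact_force: [-0.2, 0.4, -0.6]
grip_width: 0.993
grip_force: 0.0
```

Request:
play_rows:
  rows:
    - {"xyz": [-0.0026,0.0025,0.0148],"rotation": [0,0,0],"claw": 0.085}
    - {"xyz": [-0.0026,0,0.0148],"rotation": [0,0,0],"claw": 0.085}
    - {"xyz": [-0.0024,0,0.0135],"rotation": [0,0,0],"claw": 0.085}
    - {"xyz": [0,0,0],"rotation": [0,0,0],"claw": 0.085}
    - {"xyz": [0,0,0],"rotation": [0,0,0],"claw": 0.085}

```text
clock: 9.37
ee_pos: [0.5553, 0.1294, 0.094]
tcp_rot: [-2.131, -2.129, -0.186]
contact_force: [-0.3, -1.0, 0.1]
grip_width: 0.996
grip_force: 0.0
```

```bash
python3 - <<'E'
from rig import arm
import cv2, numpy as np
s=arm.observe(); print(s["ee_pos"],s["tcp_rot"],s["contact_force"])
im=arm.capture("wrist"); cv2.imwrite("pics/wrist3.png",im[:,:,::-1])
E
```

```text
[0.55525733 0.12943907 0.0939709 ] [-2.13056713 -2.12936936 -0.1864734 ] [-0.34292238 -1.04502593  0.12034758]
```

View pics/wrist3.png

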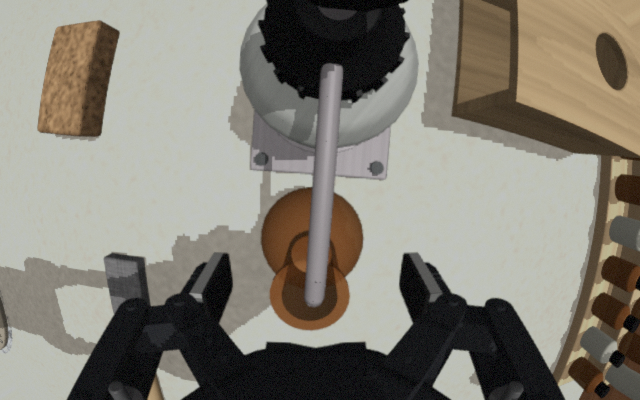

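The tube and neck sit between the open pads, with the neck at (312,260) and the pads at 210 and 425. I'll close on the neck.

Request:
play_rows:
  rows:
    - {"xyz": [-0.0005,-0.002,0.003],"rotation": [0,0,0],"claw": 0.06}
    - {"xyz": [0,0,0],"rotation": [0,0,0],"claw": 0.04}
    - {"xyz": [0,0,0],"rotation": [0,0,0],"claw": 0.03}
    - {"xyz": [0,0,0],"rotation": [0,0,0],"claw": 0.02}
    - {"xyz": [0,0,0],"rotation": [0,0,0],"claw": 0.01}
    - {"xyz": [0,0,0],"rotation": [0,0,0],"claw": 0.0}
    - {"xyz": [0,0,0],"rotation": [0,0,0],"claw": 0.0}
    - {"xyz": [0,0,0],"rotation": [0,0,0],"claw": 0.0}
  grip_force: 45

```text
clock: 10.08
ee_pos: [0.553, 0.1294, 0.091]
tcp_rot: [-2.131, -2.13, -0.187]
contact_force: [-1.9, -0.2, 4.6]
grip_width: 0.322
grip_force: 44.1
```

Request:
play_rows:
  rows:
    - {"xyz": [0.0005,0,-0.003],"rotation": [0,0,0],"claw": 0}
    - {"xyz": [-0.0098,0,-0.0017],"rotation": [0,0,0],"claw": 0}
    - {"xyz": [-0.0148,0,-0.0026],"rotation": [0,0,0],"claw": 0}
    - {"xyz": [-0.0197,0,-0.0035],"rotation": [0,0,0],"claw": 0}
    - {"xyz": [-0.0197,0,-0.0035],"rotation": [0,0,0],"claw": 0}
    - {"xyz": [-0.0197,0,-0.0035],"rotation": [0,0,0],"claw": 0}
    - {"xyz": [0,0,0],"rotation": [0,0,0],"claw": 0}
    - {"xyz": [0,0,0],"rotation": [0,0,0],"claw": 0}

```text
clock: 10.75
ee_pos: [0.5531, 0.0429, 0.0931]
tcp_rot: [-2.133, -2.127, -0.186]
contact_force: [-0.5, 0.3, -1.7]
grip_width: 0.323
grip_force: 44.4
```

Request:
play_rows:
  rows:
    - {"xyz": [0.002,0,-0.012],"rotation": [0,0,0],"claw": 0}
    - {"xyz": [0.0043,0,-0.0246],"rotation": [0,0,0],"claw": 0}
    - {"xyz": [0.0043,0,-0.0246],"rotation": [0,0,0],"claw": 0}
    - {"xyz": [0.0043,0,-0.0246],"rotation": [0,0,0],"claw": 0}
    - {"xyz": [0.0043,0,-0.0246],"rotation": [0,0,0],"claw": 0}
    - {"xyz": [0.0043,0,-0.0246],"rotation": [0,0,0],"claw": 0}
    - {"xyz": [0.0043,0,-0.0246],"rotation": [0,0,0],"claw": 0}
    - {"xyz": [0.0043,0,-0.0246],"rotation": [0,0,0],"claw": 0}
    - {"xyz": [0.002,0,-0.012],"rotation": [0,0,0],"claw": 0}
    - {"xyz": [0,0,0],"rotation": [0,0,0],"claw": 0}

```text
clock: 11.58
ee_pos: [0.5544, 0.0445, 0.2959]
tcp_rot: [-2.132, -2.134, -0.193]
contact_force: [0.5, 0.1, -0.8]
grip_width: 0.325
grip_force: 44.8
```

```bash
python3 - <<'E'
from rig import arm
import cv2, numpy as np
s=arm.observe(); print(s["ee_pos"],s["tcp_rot"],s["contact_force"],s["grip_width"],s["clock"])
for c in ("scene","side"):
    im=arm.capture(c); cv2.imwrite(f"pics/{c}4.png",im[:,:,::-1])
    for t in "flask flask_mouth cradle_rim mixer".split():
        r=arm.pinpoint(c,t); print(c,t,[(np.round(d["centre"],4).tolist(),round(d["conf"],2)) for d in r[:1]])
E
```

```text
[0.55443466 0.04447633 0.29587314] [-2.13207034 -2.13436383 -0.19332858] [ 0.49133235  0.11404101 -0.82961284] 0.32490739581296896 11.5833
scene flask [([0.5522, 0.0392, 0.2043], 0.88)]
scene flask_mouth [([0.5528, 0.0447, 0.3269], 0.66)]
scene cradle_rim [([0.5591, -0.2091, 0.1612], 0.61)]
scene mixer [([0.5382, -0.2149, -0.0004], 0.74)]
side flask [([0.5531, 0.0438, 0.1955], 0.57)]
side flask_mouth [([0.5517, 0.0446, 0.3214], 0.85)]
side cradle_rim [([0.5549, -0.2066, 0.1608], 0.62)]
side mixer []
```

Request:
play_rows:
  rows:
    - {"xyz": [-0.0123,0.002,-0.0022],"rotation": [0,0,0],"claw": 0}
    - {"xyz": [-0.0246,0.002,-0.0043],"rotation": [0,0,0],"claw": 0}
    - {"xyz": [-0.0246,0,-0.0043],"rotation": [0,0,0],"claw": 0}
    - {"xyz": [-0.0246,0,-0.0043],"rotation": [0,0,0],"claw": 0}
    - {"xyz": [-0.0246,0,-0.0043],"rotation": [0,0,0],"claw": 0}
    - {"xyz": [-0.0246,0,-0.0043],"rotation": [0,0,0],"claw": 0}
    - {"xyz": [-0.0246,0,-0.0043],"rotation": [0,0,0],"claw": 0}
    - {"xyz": [-0.0246,0,-0.0043],"rotation": [0,0,0],"claw": 0}
    - {"xyz": [-0.0246,0,-0.0043],"rotation": [0,0,0],"claw": 0}
    - {"xyz": [-0.0246,0,-0.0043],"rotation": [0,0,0],"claw": 0}
    - {"xyz": [-0.0147,0,-0.0026],"rotation": [0,0,0],"claw": 0}
    - {"xyz": [0,0,0],"rotation": [0,0,0],"claw": 0}

```text
clock: 13.08
ee_pos: [0.5569, -0.2126, 0.2916]
tcp_rot: [-2.136, -2.126, -0.184]
contact_force: [0.9, -0.7, -1.8]
grip_width: 0.321
grip_force: 44.7
```

```bash
python3 - <<'E'
from rig import arm
import cv2, numpy as np
s=arm.observe(); print(s["ee_pos"],s["tcp_rot"],s["contact_force"],s["grip_width"],s["clock"])
ims=[]
for c in ("scene","side"):
    im=arm.capture(c)
    for t in "flask flask_mouth cradle_rim mixer".split():
        r=arm.pinpoint(c,t); print(c,t,[(np.round(d["centre"],4).tolist(),round(d["conf"],2)) for d in r[:1]])
    i=arm.camera_info(c); p=np.array(i["R"])@[.557,-.209,.2]+i["t"]; u,v=int(i["fx"]*p[0]/p[2]+i["cx"]),int(i["fy"]*p[1]/p[2]+i["cy"])
    ims.append(cv2.resize(im[v-70:v+70,u-65:u+65],None,fx=3,fy=3)); print(u,v)
cv2.imwrite("pics/both5.png",np.hstack(ims)[:,:,::-1])
E
```

```text
[ 0.55689129 -0.21256524  0.29158062] [-2.13597481 -2.1264534  -0.18438207] [ 0.93741914 -0.66455618 -1.82190391] 0.32079521754693757 13.0833
scene flask [([0.5547, -0.219, 0.2027], 0.86)]
scene flask_mouth [([0.556, -0.2084, 0.3211], 0.82)]
scene cradle_rim [([0.5543, -0.2106, 0.1626], 0.56)]
scene mixer [([0.5413, -0.2128, -0.0014], 0.95)]
238 254
side flask [([0.5564, -0.2078, 0.1957], 0.82)]
side flask_mouth [([0.5563, -0.2059, 0.3211], 0.77)]
side cradle_rim [([0.5564, -0.2087, 0.1603], 0.62)]
side mixer [([0.5397, -0.2132, -0.0006], 0.93)]
320 108
```

View pics/both5.png

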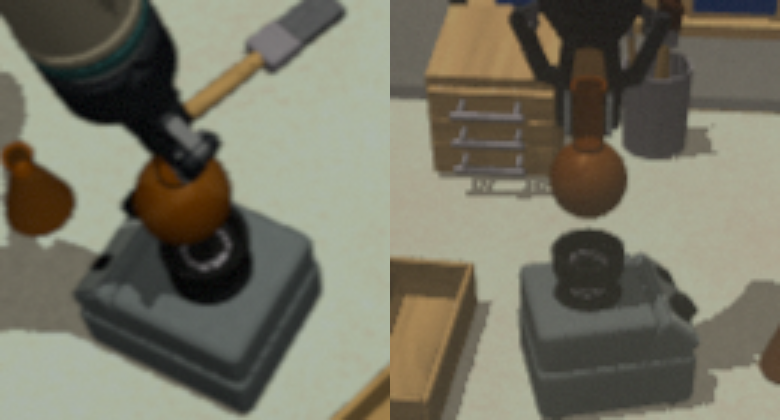

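The side crop (right) shows the ball centred over the ring, both at x≈588. In the scene crop the flask is upright above the cup. I'll shift 4 mm in +y and lower to just above contact.

Request:
play_rows:
  rows:
    - {"xyz": [0.0039,0,0.0007],"rotation": [0,0,0],"claw": 0}
    - {"xyz": [-0.0026,0,0.0148],"rotation": [0,0,0],"claw": 0}
    - {"xyz": [-0.0021,0,0.0118],"rotation": [0,0,0],"claw": 0}
    - {"xyz": [-0.0014,0,0.0079],"rotation": [0,0,0],"claw": 0}
    - {"xyz": [0,0,0],"rotation": [0,0,0],"claw": 0}
    - {"xyz": [0,0,0],"rotation": [0,0,0],"claw": 0}
  grip_force: 50

```text
clock: 14.08
ee_pos: [0.5568, -0.2041, 0.2571]
tcp_rot: [-2.13, -2.129, -0.186]
contact_force: [0.1, 0.1, -1.5]
grip_width: 0.32
grip_force: 49.4
```

```bash
python3 - <<'E'
from rig import arm
import cv2, numpy as np
ims=[]
for c in ("scene","side"):
    im=arm.capture(c)
    for t in "flask flask_mouth cradle_rim".split():
        r=arm.pinpoint(c,t); print(c,t,[(np.round(d["centre"],4).tolist(),round(d["conf"],2)) for d in r[:1]])
    i=arm.camera_info(c); p=np.array(i["R"])@[.557,-.209,.2]+i["t"]; u,v=int(i["fx"]*p[0]/p[2]+i["cx"]),int(i["fy"]*p[1]/p[2]+i["cy"])
    ims.append(cv2.resize(im[v-70:v+70,u-65:u+65],None,fx=3,fy=3))
cv2.imwrite("pics/both6.png",np.hstack(ims)[:,:,::-1])
E
```

```text
scene flask [([0.5557, -0.2077, 0.1664], 0.64)]
scene flask_mouth [([0.5542, -0.2052, 0.2875], 0.74)]
scene cradle_rim [([0.5579, -0.2115, 0.1627], 0.84)]
side flask [([0.554, -0.2077, 0.1622], 0.93)]
side flask_mouth [([0.5564, -0.2057, 0.1636], 0.66)]
side cradle_rim [([0.5553, -0.2069, 0.1603], 0.53)]
```

View pics/both6.png

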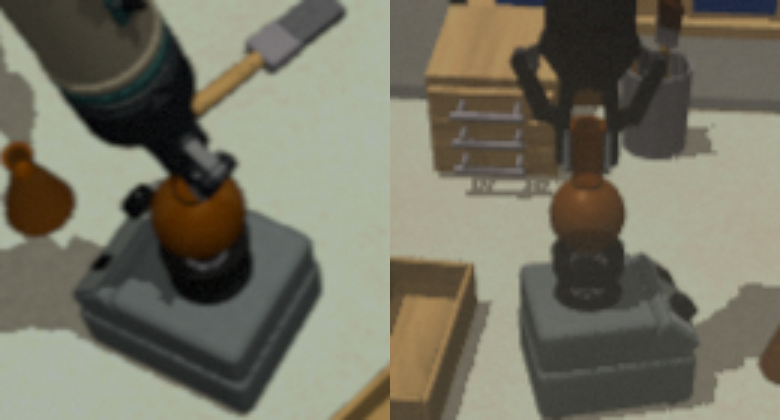

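The ball is just over the ring, with its foot slightly inside the cup in both crops. TCP y reads 4 mm too far, so I'll correct that and lower gently.

Request:
play_rows:
  rows:
    - {"xyz": [-0.0039,0,-0.0007],"rotation": [0,0,0],"claw": 0}
    - {"xyz": [-0.0009,0,0.0049],"rotation": [0,0,0],"claw": 0}
    - {"xyz": [-0.0009,0,0.0049],"rotation": [0,0,0],"claw": 0}
    - {"xyz": [-0.0005,0,0.003],"rotation": [0,0,0],"claw": 0}
    - {"xyz": [0,0,0],"rotation": [0,0,0],"claw": 0}
    - {"xyz": [0,0,0],"rotation": [0,0,0],"claw": 0}

```text
clock: 14.98
ee_pos: [0.5567, -0.2083, 0.2438]
tcp_rot: [-2.13, -2.129, -0.186]
contact_force: [0.3, -0.2, -1.7]
grip_width: 0.322
grip_force: 49.5
```

Request:
play_rows:
  rows:
    - {"xyz": [-0.0005,0,0.003],"rotation": [0,0,0],"claw": 0}
    - {"xyz": [-0.0003,0,0.002],"rotation": [0,0,0],"claw": 0}
    - {"xyz": [0,0,0],"rotation": [0,0,0],"claw": 0}
    - {"xyz": [0,0,0],"rotation": [0,0,0],"claw": 0}

```text
clock: 15.32
ee_pos: [0.5569, -0.208, 0.2399]
tcp_rot: [-2.131, -2.13, -0.188]
contact_force: [-0.6, 1.5, 3.6]
grip_width: 0.32
grip_force: 49.7
```

Request:
play_rows:
  rows:
    - {"xyz": [-0.0005,0,0.003],"rotation": [0,0,0],"claw": 0}
    - {"xyz": [-0.0003,0,0.002],"rotation": [0,0,0],"claw": 0}
    - {"xyz": [-0.0002,0,0.001],"rotation": [0,0,0],"claw": 0}
    - {"xyz": [0,0,0],"rotation": [0,0,0],"claw": 0}
    - {"xyz": [0,0,0],"rotation": [0,0,0],"claw": 0}

```text
clock: 15.73
ee_pos: [0.557, -0.2079, 0.2345]
tcp_rot: [-2.131, -2.13, -0.188]
contact_force: [-2.6, 2.3, 7.1]
grip_width: 0.322
grip_force: 50.0
```

Request:
play_rows:
  rows:
    - {"xyz": [-0.0003,0,0.002],"rotation": [0,0,0],"claw": 0}
    - {"xyz": [-0.0003,0,0.0015],"rotation": [0,0,0],"claw": 0}
    - {"xyz": [0,0,0],"rotation": [0,0,0],"claw": 0}
    - {"xyz": [0,0,0],"rotation": [0,0,0],"claw": 0}
    - {"xyz": [0,0,0],"rotation": [0,0,0],"claw": 0}
    - {"xyz": [0,0,0],"rotation": [0,0,0],"claw": 0}

```text
clock: 16.23
ee_pos: [0.557, -0.2077, 0.2315]
tcp_rot: [-2.131, -2.13, -0.189]
contact_force: [-2.1, 2.9, 9.4]
grip_width: 0.322
grip_force: 50.2
```

```bash
python3 - <<'E'
from rig import arm
import cv2, numpy as np
ims=[]
for c in ("scene","side"):
    im=arm.capture(c)
    for t in "flask flask_mouth cradle_rim pump_top".split():
        r=arm.pinpoint(c,t); print(c,t,[(np.round(d["centre"],4).tolist(),round(d["conf"],2)) for d in r[:1]])
    i=arm.camera_info(c); p=np.array(i["R"])@[.557,-.209,.2]+i["t"]; u,v=int(i["fx"]*p[0]/p[2]+i["cx"]),int(i["fy"]*p[1]/p[2]+i["cy"])
    ims.append(cv2.resize(im[v-70:v+70,u-65:u+65],None,fx=3,fy=3))
cv2.imwrite("pics/both7.png",np.hstack(ims)[:,:,::-1])
s=arm.observe(); print(s["ee_pos"],s["contact_force"],s["torque"],s["clock"])
E
```

```text
scene flask [([0.5559, -0.2135, 0.1435], 0.56)]
scene flask_mouth [([0.5591, -0.2058, 0.2597], 0.84)]
scene cradle_rim []
scene pump_top [([0.562, 0.2278, 0.1871], 0.61)]
side flask [([0.5537, -0.2085, 0.1397], 0.8)]
side flask_mouth [([0.3496, -0.2412, 0.0006], 0.69)]
side cradle_rim [([0.5565, -0.2071, 0.1524], 0.54)]
side pump_top [([0.5601, 0.2296, 0.1918], 0.66)]
[ 0.55699362 -0.20776947  0.23151045] [-2.63198073  2.88297815  9.46167148] [0.44717446 0.41778437 0.03283548] 16.7333
```

View pics/both7.png

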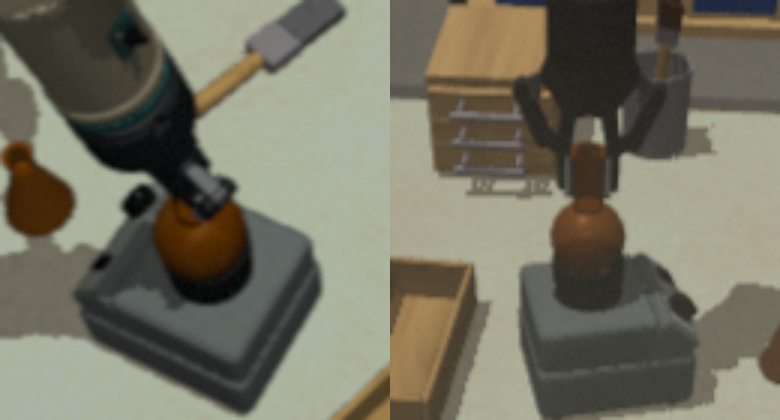

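The flask sits upright and centred in the ring, and the cup is well down onto the housing. The force on the cradle is about 11 N, or roughly 9.7 mm of travel. I'll press slightly further for margin and hold.

Request:
play_rows:
  rows:
    - {"xyz": [-0.0001,0,0.0008],"rotation": [0,0,0],"claw": 0}
    - {"xyz": [0,0,0],"rotation": [0,0,0],"claw": 0}
    - {"xyz": [0,0,0],"rotation": [0,0,0],"claw": 0}
    - {"xyz": [0,0,0],"rotation": [0,0,0],"claw": 0}
    - {"xyz": [0,0,0],"rotation": [0,0,0],"claw": 0}
    - {"xyz": [0,0,0],"rotation": [0,0,0],"claw": 0}
    - {"xyz": [0,0,0],"rotation": [0,0,0],"claw": 0}
    - {"xyz": [0,0,0],"rotation": [0,0,0],"claw": 0}
    - {"xyz": [0,0,0],"rotation": [0,0,0],"claw": 0}
    - {"xyz": [0,0,0],"rotation": [0,0,0],"claw": 0}

```text
clock: 17.57
ee_pos: [0.557, -0.2077, 0.2308]
tcp_rot: [-2.131, -2.131, -0.189]
contact_force: [-2.0, 2.2, 9.1]
grip_width: 0.319
grip_force: 50.2
```

```bash
python3 -c "
from rig import arm
print(arm.close_job())"
```

```text
the job is handed in; nothing more can be done
None
```

I've handed the job in without seeing a verdict: the pump got one full stroke and came back up, and the gripper is holding the flask upright in the cradle at about 11 N, which I estimate is 9–11 mm of its 12 mm travel.

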